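Sweep the moulded caps off the mould plate into the green tray

TASK

With the fingertips, gently sweep all three orange caps across the dark mould plate and over its edge so that they drop into the green tray. Do not pinch or lift the caps, leave the brass core pin standing where it is on the plate, and do not disturb the pry bar and the screwdriver on the bench.

Things in the scene. Friction and masses are not known exactly. Their poses are not given: they have to be found in the camera images.
- plate: lower half of a mould, a fixed dark steel slab 260 mm (its x) by 240 mm (its y), 40 mm high, with a flat smooth top (the brass lines, fine dark marks and corner discs are flush); origin under its centre, so the top is at z = 40 mm; axes x, y along its sides, z up, turned by up to about 9 degrees. A low steel handle sticks out 40 mm from its -x side below the top
- green_tray: open plastic tray, 250 mm (its x) by 130 mm (its y), 36 mm high, walls and floor 4 mm, fixed; origin under its centre, axes parallel to the plate's. It stands along the plate's left or right side (centre 187 mm from the plate's centre along the plate's y, + or -), a 2 mm gap between; its rim is 4 mm below the plate's top, so what is pushed over that edge drops in. Green and empty: the caps go here
- red_tray: red scrap tray of the same size and height as the green one, fixed along the opposite side of the plate, with a few flat black scraps on its floor; no cap belongs in it
- cap_a: one of three alike solid moulded caps, bright orange with a yellow dot on top: upright disc 34 mm diameter, 18 mm high, about 25 g, rigid; origin at the disc's centre (9 mm above the face it lies on), z its axis. It starts flat on the mould plate's top and slides freely there
- cap_b: one of three alike solid moulded caps, bright orange with a yellow dot on top: upright disc 34 mm diameter, 18 mm high, about 25 g, rigid; origin at the disc's centre (9 mm above the face it lies on), z its axis. It starts flat on the mould plate's top and slides freely there
- cap_c: one of three alike solid moulded caps, bright orange with a yellow dot on top: upright disc 34 mm diameter, 18 mm high, about 25 g, rigid; origin at the disc's centre (9 mm above the face it lies on), z its axis. It starts flat on the mould plate's top and slides freely there
- core_pin: loose brass pin standing upright on the plate, 45 mm high, 18 mm diameter with a foot 24 mm in diameter, 0.12 kg; origin under its foot, z up. To be left standing. Pin and caps start one to a row in four rows along the plate's y, 55 mm apart along its x (about -82, -27, 27, 82 mm), within 50 mm of its middle; which is in which row varies
- pry_bar: loose red pry bar with black handle lying on the bench to the left, about 395 mm long along its x; origin about its middle on the bench. To be left alone
- screwdriver: loose screwdriver with a yellow handle lying on the bench to the right, 220 mm long along its x; origin on the bench beneath it. To be left alone
There are look-alikes about, which are no part of the job. What is shaped like the cap_a but grey or purple is not meant.

How it is judged (in metres and radians):
At the end, for the whole second after the job is handed in: each of the three caps is at rest inside the green tray (its centre within the tray's walls and below the rim, 36 mm above the bench), and the core pin stands upright (within 0.2 rad) within 12 mm of where it was (x of cap_a in the frame of green_tray between -0.121 and 0.121 m and y of cap_a in the frame of green_tray between -0.061 and 0.061 m and z of each of cap_a, cap_b, cap_c in the frame of green_tray below 0.036 m and linear speed of each of cap_a, cap_b, cap_c below 0.02 m/s and x of cap_b in the frame of green_tray between -0.121 and 0.121 m and y of cap_b in the frame of green_tray between -0.061 and 0.061 m and x of cap_c in the frame of green_tray between -0.121 and 0.121 m and y of cap_c in the frame of green_tray between -0.061 and 0.061 m and angle between core_pin's own z axis and vertical below 0.2 rad and distance of core_pin from where it was at the start of the episode below 0.012 m); the robot touches nothing.
It fails at once if an orange cap is lifted: its centre rises more than about 20 mm above where it lay (height (world z) of any of cap_a, cap_b, cap_c above 0.07 m).
It fails at once if an orange cap is pinched or pressed by the fingers with more than 15 N (contact force between any of cap_a, cap_b, cap_c and the fingers above 15 N).
It fails at once if the brass core pin is moved more than 12 mm or tipped (distance of core_pin from where it was at the start of the episode above 0.012 m or angle between core_pin's own z axis and vertical above 0.3 rad).
It fails at once if the pry bar or the screwdriver is moved more than 20 mm (distance of any of pry_bar, screwdriver from where it was at the start of the episode above 0.02 m).
It also fails if it takes over 64 s, if anything falls off the work surface, if the arm or the gripper's body presses on something with over 40 N, if the wrist force passes 120 N, or if a joint passes its speed limit or range.

ROBOT

A 6-joint arm with a two-finger parallel gripper is mounted at the origin on the work surface. World frame = base frame: x ahead of the robot, y to its left, z up, the work surface at z = 0. Lengths are in m, angles in degrees, forces in N, time in s.
With the tool pointing down it reaches from about 0.35 to 0.875 m from the base axis. Payload 4.2 kg.
Tool frame: the origin (TCP) lies at the very end of the fingers, on their centre line; the grasp point (between the pads) lies 19 mm behind it (arm.grasp_offset is the distance from the TCP to the grasp point, in m); z points along the fingers, y is the direction in which the jaws open and shut (so a half turn about z gives the same grasp; the last joint's range is limited). The gripper opens to 87 mm and grips with 3 to 60 N. Pads are 19 mm wide; open, the fingers measure 117 mm over their backs; the gripper's body (75 mm by 190 mm) begins 51 mm behind the grasp point.
Start: joints at [-59.84, 22.042, 0.453, 0, -68.411, -14.817], TCP at [0.165, -0.603, 0.223] pointing down, gripper open.
Joint ranges: [-179.83, 179.83], [-69.29, 118.12], [-61.27, 80.66], [-181.25, 117.63], [-171.15, -9.14], [-177.46, 177.46]. Speed limits (degrees/s): [159.86, 159.86, 180, 180, 180, 180].

INTERFACE

Orientations are given as [roll, pitch, yaw] about the fixed x, y, z axes, in that order (R = Rz(yaw) Ry(pitch) Rx(roll)).
In Python, from bench import arm gives the robot as it stands.
- The arm moves only by the tool arm_command, never from a script. Its argument "rows" is a list of rows, each a list of 7 numbers: the closure, from -1 (fully open) to 1 (shut), then the shift along the tool's x, y, z as a fraction of full scale, then the turn, a rotation vector about the tool's x, y, z as a fraction of full scale. A call has 1 to 10 rows; each row is the pose to reach, as a shift and turn from the pose commanded when the call began, along the tool's axes at that moment; what a row does not reach only later rows make up. Full scale, the value 1, is 300 mm for a shift and 0.5 rad for a turn. A row lasts 1/10 s, in which the tool goes at most 50 mm and 8.59 degrees, less where a joint would pass 70% of its speed; a pose out of reach is approached as far as the arm can. A call with a number of a shift or a turn outside -1 to 1 is refused whole. A call with a gripper value outside its range is refused whole. The fingers move at their own pace and stop on an object; "force" is the grip in N (left out, the last holds). Time passes only in rows, so rows that repeat a pose let the fingers close. It gives the time, the measured TCP pose, the force and the opening at its end, in the units of the state.
- arm.state(): the state, without advancing time (a new reading comes with each control period).
- arm.capture(name): name is "scene" or "top" or "wrist"; returns (picture, depth): 480x640x3 uint8, blue, green, red; 480x640 float32, m along the optical axis (not along the pixel's ray), 0 where there is no reading.
- arm.camera_info(name): a dict with "K" (3x3 intrinsics, pixels), "k1" (the pictures are not rectified: a ray, as slopes to the right and down, at radius r is drawn at 1 + k1 r^2 times it, then the intrinsics apply), "R" (3x3) and "t" (3): a world point X has camera coordinates R X + t; the wrist camera has in their place "hand_eye" (4x4, takes a point from camera to tool coordinates, whose origin is the TCP and whose axes are the flange's). Camera axes: x right, y down, z forward; pixel columns grow to the right and rows downward; lengths in m; the calibration is good to about 2 mm. A picture is of the moment at which its call begins: read the wrist's pose just before it. camera_info takes no time and is no camera call.
- arm.close_job(): hands the job in, once; it reports no verdict.
The state is a dict: "time": time; "joint_pos": joint angles; "joint_velocities": joint speeds; "tau": joint torques, N m; "position": TCP position; "ee_rot": TCP orientation; "force": force on the tool from outside, world axes, zero at the start; "moment": the same for the moment, N m; "gripper_width": finger opening in m.
Only numpy, scipy, OpenCV 4.12 (cv2) and the standard library are available. Lean on these libraries where they do the work, as an engineer would, in place of code of your own. Each camera call takes 0.05 s, during which the arm holds its last target. There are 200 camera calls.

## Working session

There is one attempt and no reset: what is moved stays moved. The work goes in short steps, Python scripts to look and compute and a tool call to move; the robot and the scene stay as the last step left them, time stands still between calls to the robot, and variables do not carry over. Pictures are saved under pics/ and viewed, about 8 in all and at most 12, crops included, and the job is handed in when it is done.

Besides the shell and the picture viewer there is one more tool, called as a command line: name --pt "numbers of a row" for each row, then --argument value for the rest. arm_command: Moves the arm, as the interface text tells. Its arguments: {"type":"object","properties":{"rows":{"type":"array","items":{"type":"array","items":{"type":"number"}}},"force":{"type":"number"}},"required":["rows"]}

```bash
mkdir -p pics; ls; python3 - <<'E'
from bench import arm
import cv2,numpy as np,pickle
d={}
for n in("top","scene"):
    p,z=arm.capture(n); cv2.imwrite(f"pics/{n}0.png",p); d[n]=(p,z,arm.camera_info(n))
    print(n,d[n][2])
pickle.dump(d,open("d0.pkl","wb"))
print(arm.state())
E
```

```text
pics
top {'K': array([[605.50357939,   0.        , 323.13031022],
       [  0.        , 605.50357939, 241.84887798],
       [  0.        ,   0.        ,   1.        ]]), 'k1': -0.13045308500481612, 'R': array([[-0.0054087 , -0.99992941, -0.01057882],
       [-0.98067096,  0.0073731 , -0.19552522],
       [ 0.19558942,  0.0093168 , -0.98064161]]), 't': array([0.04251714, 0.51873239, 1.57485332])}
scene {'K': array([[576.1392552 ,   0.        , 321.74230597],
       [  0.        , 576.1392552 , 233.91321339],
       [  0.        ,   0.        ,   1.        ]]), 'k1': 0.020725761959636387, 'R': array([[ 0.81816049,  0.5749588 ,  0.00598317],
       [ 0.50243195, -0.70981816, -0.49368037],
       [-0.27959891,  0.40691591, -0.86962285]]), 't': array([-0.42678563, -0.2165247 ,  1.43815757])}
{'time': 0.1, 'joint_pos': array([-5.98391637e+01,  2.20858832e+01,  3.85859245e-01, -2.80320457e-02,
       -6.84117189e+01, -1.48165811e+01]), 'joint_velocities': array([-0.11177841, -0.23447647,  0.11505888,  0.06884428,  0.11264615,
       -0.05854258]), 'tau': array([-3.32304262e-04, -3.91687846e+01,  1.87936234e+01,  4.23191339e+00,
        1.34758162e-02, -7.11457619e-05]), 'position': array([ 0.16526172, -0.60217234,  0.221555  ]), 'ee_rot': array([ 1.79885310e+02, -3.39662561e-03, -1.64666081e+02]), 'force': array([ 0.46665862, -0.03194455, -0.55931502]), 'moment': array([0.01371932, 0.01612734, 0.03241688]), 'gripper_width': 0.08714954954154866}
```

View pics/top0.png

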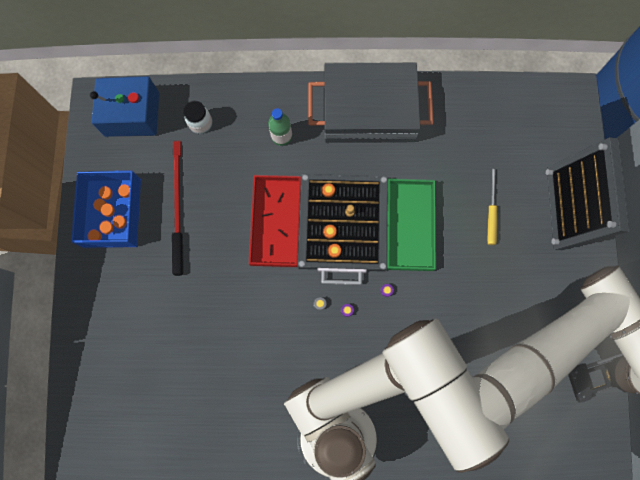

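View pics/scene0.png

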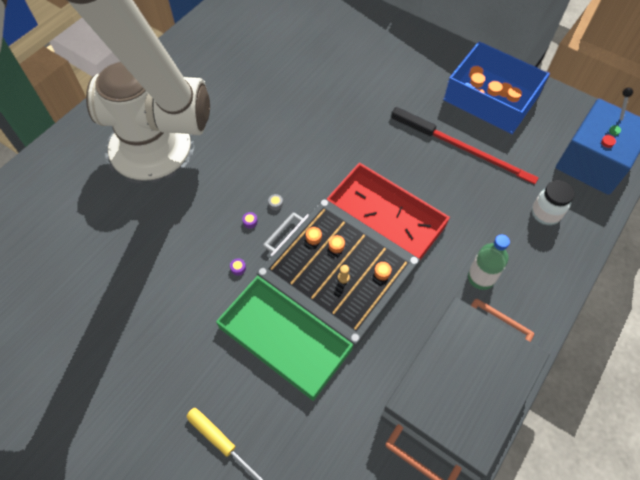

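Top view: the plate is at about (343,222), with the green tray to its right (412,224) at world −y and the red tray to its left (275,222).
- **Orange discs on the plate:** (328,190), (330,231) and (334,251). These fit the caps: orange, yellow dot, on the plate.
- **Brass pin:** (350,211).
- **Look-alikes:** grey (320,303) and purple (348,310) and (388,290) on the bench; brown/orange discs in the blue box around (110,215).

Scene view agrees: caps at (313,236), (336,243), (383,271), pin at (343,274).

```bash
cat > h.py <<'E'
import cv2,numpy as np
def ray(ci,uv):
    K=ci["K"]; d=np.array([(uv[0]-K[0,2])/K[0,0],(uv[1]-K[1,2])/K[1,1]]); s=d.copy()
    for _ in range(20): s=d/(1+ci["k1"]*(s@s))
    R=ci["R"]; return -R.T@ci["t"], R.T@np.array([*s,1])
def onz(ci,uv,z):
    c,d=ray(ci,uv); return c+d*(z-c[2])/d[2]
def tri(a,ua,b,ub):
    c1,d1=ray(a,ua); c2,d2=ray(b,ub)
    s=np.linalg.lstsq(np.c_[d1,-d2],c2-c1,rcond=None)[0]
    p,q=c1+s[0]*d1,c2+s[1]*d2; return (p+q)/2,np.linalg.norm(p-q)
def blobs(p,lo,hi,box,amin=8):
    m=cv2.inRange(cv2.cvtColor(p,cv2.COLOR_BGR2HSV),lo,hi); x0,y0,x1,y1=box
    k=np.zeros_like(m); k[y0:y1,x0:x1]=m[y0:y1,x0:x1]
    n,_,s,c=cv2.connectedComponentsWithStats(k)
    return [(c[i].round(1),s[i,4]) for i in range(1,n) if s[i,4]>=amin]
E
python3 - <<'E'
import pickle; from h import *
d=pickle.load(open("d0.pkl","rb")); B={"top":(298,172,390,272),"scene":(262,200,418,340)}
for n in B:
    p,z,ci=d[n]
    print(n,"orange",blobs(p,(5,150,180),(32,255,255),B[n],20))
    print(" dot",blobs(p,(20,90,200),(35,255,255),B[n],4))
    print(" disc",blobs(p,(0,0,140),(179,50,255),B[n],6))
p,z,ci=d["top"]
a=cv2.resize(p[165:285,240:445],None,fx=3.9,fy=3.9,interpolation=cv2.INTER_CUBIC)
cv2.imwrite("pics/crop.png",a)
E
```

```text
top orange [(array([327.9, 189.4]), np.int32(107)), (array([329.4, 230.7]), np.int32(117)), (array([334.2, 249.9]), np.int32(118))]
 dot [(array([328. , 188.7]), np.int32(34)), (array([329.5, 230.5]), np.int32(32)), (array([334.2, 249.6]), np.int32(35))]
 disc [(array([304.6, 176.9]), np.int32(18)), (array([383.1, 179. ]), np.int32(20)), (array([301., 263.]), np.int32(21)), (array([382.4, 265.5]), np.int32(23)), (array([340.8, 269.7]), np.int32(153))]
scene orange [(array([311.5, 235.3]), np.int32(59)), (array([335. , 246.6]), np.int32(37)), (array([381.2, 273.5]), np.int32(39))]
 dot [(array([274.8, 201. ]), np.int32(20)), (array([313.4, 233.1]), np.int32(80)), (array([336.5, 241.6]), np.int32(90)), (array([383. , 268.4]), np.int32(97)), (array([344.1, 268.1]), np.int32(37))]
 disc [(array([275.2, 202.8]), np.int32(42)), (array([324.1, 202.6]), np.int32(47)), (array([284.3, 231.8]), np.int32(490)), (array([413.2, 259.8]), np.int32(63)), (array([263.6, 270.7]), np.int32(32)), (array([354.7, 336.3]), np.int32(53))]
```

View pics/crop.png

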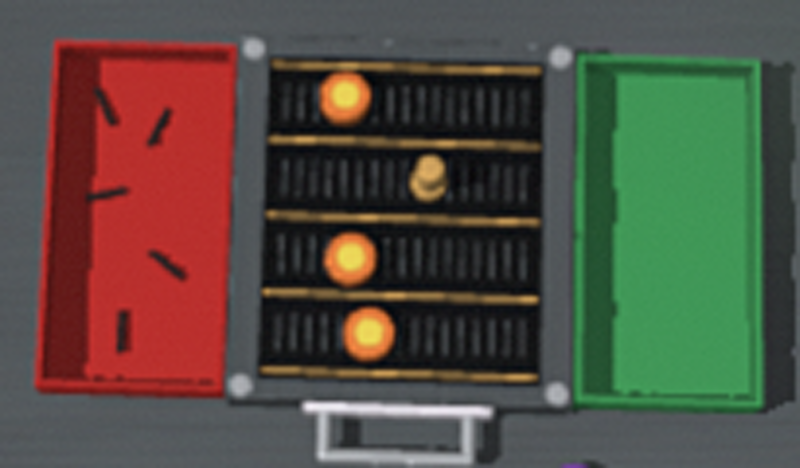

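The crop confirms three orange caps with yellow dots, at crop (345,97), (350,258) and (369,333). The pin is in the second row from the far side at (428,180), and the green tray is on the right. Next I triangulate them.

```bash
python3 - <<'E'
import pickle; from h import *
d=pickle.load(open("d0.pkl","rb")); T=d["top"][2]; S=d["scene"][2]
np.set_printoptions(precision=4,suppress=True)
for n,a,b,z in [("far",(328,188.7),(383,268.4),.058),("mid",(329.5,230.5),(336.5,241.6),.058),("near",(334.2,249.6),(313.4,233.1),.058),("pin",(350.2,208),(344.2,267),.085),
 ("d++",(304.6,176.9),(413.2,259.8),.04),("d+-",(383.1,179),(354.7,336.3),.04),("d-+",(301,263),(324.1,202.6),.04),("d--",(382.4,265.5),(263.6,270.7),.04)]:
    p,e=tri(T,a,S,b); print(n,p,round(e,4),onz(T,a,z)[:2],onz(S,b,z)[:2])
C={k:onz(T,v,.04)[:2] for k,v in dict(pp=(304.6,176.9),pm=(383.1,179),mp=(301,263),mm=(382.4,265.5)).items()}
o=sum(C.values())/4; x=C['pp']+C['pm']-C['mp']-C['mm']; y=C['pp']+C['mp']-C['pm']-C['mm']
print(o,np.degrees(np.arctan2(x[1],x[0])),np.degrees(np.arctan2(-y[0],y[1])),np.linalg.norm(x)/2,np.linalg.norm(y)/2)
print({k:onz(T,v,z)[:2].round(4) for k,v,z in [("pinfoot",(349.5,212.4),.043)]})
E
```

```text
far [0.6642 0.0238 0.0571] 0.0036 [0.6653 0.025 ] [0.6632 0.0219]
mid [0.5477 0.0206 0.0565] 0.0034 [0.5486 0.0218] [0.5471 0.0185]
near [0.4952 0.0084 0.0578] 0.0035 [0.4964 0.0097] [0.4942 0.0069]
pin [ 0.6024 -0.0342  0.0869] 0.0019 [ 0.6036 -0.0336] [ 0.6013 -0.0342]
d++ [0.7035 0.088  0.0389] 0.0049 [0.7051 0.0896] [0.7021 0.0855]
d+- [ 0.6956 -0.1292  0.0404] 0.0045 [ 0.6973 -0.1276] [ 0.6941 -0.1308]
d-+ [0.4624 0.0974 0.038 ] 0.0049 [0.4637 0.0991] [0.4616 0.0944]
d-- [ 0.4551 -0.1201  0.0388] 0.0013 [ 0.4553 -0.1195] [ 0.4551 -0.121 ]
[ 0.5804 -0.0146] -2.0804425338898116 -2.1249878014220647 0.24184574662692118 0.21807237513971583
{'pinfoot': array([ 0.602 , -0.0331])}
```

Triangulated heights match the text: caps about 57 mm, plate about 39 mm, pin about 87 mm. The plate centre is at about (0.579,−0.016), yaw −2.1°, with the green tray at −y.

I will push toward −y with the fingers set to a gap of about 16 mm, so each cap rests against both fingertips. First I travel at the current height.

arm_command --pt "0.63 -0.82 0.91 0 0 0 -0.9" --pt "0.63 -0.82 0.91 0 0 0 -0.9" --pt "0.63 -0.82 0.91 0 0 0 -0.9" --pt "0.63 -0.82 0.91 0 0 0 -0.9" --pt "0.63 -0.82 0.91 0 0 0 -0.9" --pt "0.63 -0.82 0.91 0 0 0 -0.9" --pt "0.63 -0.82 0.91 0 0 0 -0.9" --pt "0.63 -0.82 0.91 0 0 0 -0.9" --pt "0.63 -0.82 0.91 0 0 0 -0.9" --pt "0.63 -0.82 0.91 0 0 0 -0.9"

```text
time: 1.1
position: [0.3303, -0.2742, 0.2225]
ee_rot: [180.0, -0.0, -138.8]
force: [0.5, -0.8, 0.5]
gripper_width: 0.0186
```

arm_command --pt "0.63 -0.99 0.4 0 0 0 -1" --pt "0.63 -0.99 0.4 0 0 0 -1" --pt "0.63 -0.99 0.4 0 0 0 -1" --pt "0.63 -0.99 0.4 0 0 0 -1" --pt "0.63 -0.99 0.4 0 0 0 -1" --pt "0.63 -0.99 0.4 0 0 0 -1" --pt "0.63 -0.99 0.4 0 0 0 -1" --pt "0.63 -0.99 0.4 0 0 0 -1" --pt "0.63 -0.99 0.4 0 0 0 -1"

```text
time: 2.0
position: [0.475, 0.0103, 0.2219]
ee_rot: [179.9, -0.1, -110.3]
force: [0.2, -0.5, 0.3]
gripper_width: 0.0162
```

arm_command --pt "0.63 -0.165 -0.017 0 0 0 -0.635" --pt "0.63 -0.165 -0.017 0 0 0 -0.635" --pt "0.63 -0.165 -0.017 0 0 0 -0.635" --pt "0.63 -0.165 -0.017 0.3 0 0 -0.635" --pt "0.63 -0.165 -0.017 0.3 0 0 -0.635" --pt "0.63 -0.165 -0.017 0.3 0 0 -0.635" --pt "0.63 -0.165 -0.017 0.3 0 0 -0.635"

```text
time: 2.7
position: [0.4973, 0.0547, 0.1333]
ee_rot: [180.0, -0.1, -92.2]
force: [0.2, 0.4, 0.8]
gripper_width: 0.0163
```

```bash
python3 - <<'E'
from bench import arm
import cv2,numpy as np
s=arm.state(); p,z=arm.capture("wrist"); cv2.imwrite("pics/w1.png",p); ci=arm.camera_info("wrist")
print(s["position"],s["ee_rot"]); print(ci)
E
```

```text
[0.49729304 0.05469119 0.1333073 ] [ 1.79999650e+02 -6.25611007e-02 -9.21826848e+01]
{'K': array([[340.54608586,   0.        , 319.57999033],
       [  0.        , 340.54608586, 238.44377334],
       [  0.        ,   0.        ,   1.        ]]), 'k1': -0.006342557901346212, 'hand_eye': array([[ 8.18683673e-05, -9.62840137e-01, -2.70071959e-01,
         7.36716162e-02],
       [ 9.99999661e-01,  3.00092414e-04, -7.66731512e-04,
        -1.63535205e-03],
       [ 8.19286420e-04, -2.70071805e-01,  9.62839836e-01,
        -1.61518333e-01],
       [ 0.00000000e+00,  0.00000000e+00,  0.00000000e+00,
         1.00000000e+00]])}
```

View pics/w1.png

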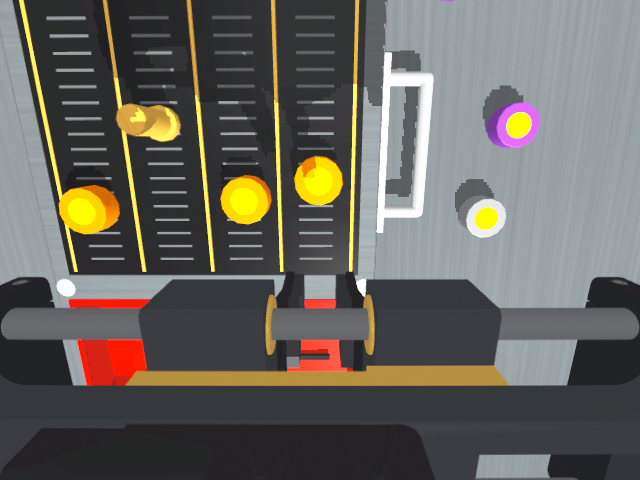

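The wrist view shows the near cap (319,180) straight ahead of the fingertips (320,280), the mid cap (245,200), the far cap (88,210) and the pin (165,122). I check the positions numerically.

```bash
cat >> h.py <<'E'
from scipy.spatial.transform import Rotation as Ro
def wcam(ci,s):
    R=Ro.from_euler("xyz",s["ee_rot"],degrees=True).as_matrix(); H=np.eye(4); H[:3,:3]=R; H[:3,3]=s["position"]
    M=np.linalg.inv(H@ci["hand_eye"]); return dict(K=ci["K"],k1=ci["k1"],R=M[:3,:3],t=M[:3,3])
E
python3 - <<'E'
from bench import arm
from h import *
s=arm.state(); c=wcam(arm.camera_info("wrist"),s)
for n,u,z in [("near",(319,179),.058),("mid",(245,199),.058),("far",(82,211),.058),("pinbase",(167,123),.045),("pintop",(131,119),.085)]: print(n,onz(c,u,z).round(4))
E
```

```text
near [0.499  0.0057 0.058 ]
mid [0.5515 0.0177 0.058 ]
far [0.6689 0.022  0.058 ]
pinbase [ 0.6042 -0.0358  0.045 ]
pintop [ 0.608  -0.0361  0.085 ]
```

Agrees to within 4 mm. I descend behind the near cap.

arm_command --pt "0.63 0 -0.007 0.1 0 0 0" --pt "0.63 0 -0.007 0.18 0 0 0" --pt "0.63 0 -0.007 0.23 0 0 0" --pt "0.63 0 -0.007 0.26 0 0 0" --pt "0.63 0 -0.007 0.28 0 0 0" --pt "0.63 0 -0.007 0.285 0 0 0" --pt "0.63 0 -0.007 0.285 0 0 0"

```text
time: 3.45
position: [0.4999, 0.0562, 0.0479]
ee_rot: [-179.9, 0.0, -92.0]
force: [-0.9, 0.3, -0.0]
gripper_width: 0.0161
```

arm_command --pt "0.63 0.02 0 0 0 0 0" --pt "0.63 0.04 0 0 0 0 0" --pt "0.63 0.06 0 0 0 0 0" --pt "0.63 0.08 0 0 0 0 0" --pt "0.63 0.1 0 0 0 0 0" --pt "0.63 0.125 0 0 0 0 0" --pt "0.63 0.15 0 0 0 0 0" --pt "0.63 0.18 0 0 0 0 0" --pt "0.63 0.21 0 0 0 0 0" --pt "0.63 0.24 0 0 0 0 0"

```text
time: 4.45
position: [0.4966, -0.0168, 0.047]
ee_rot: [180.0, -0.0, -92.0]
force: [-1.0, 0.4, 0.2]
gripper_width: 0.0158
```

```bash
python3 - <<'E'
from bench import arm
import cv2
p,z=arm.capture("wrist"); cv2.imwrite("pics/w2.png",p)
E
```

```text
(no output)
```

View pics/w2.png

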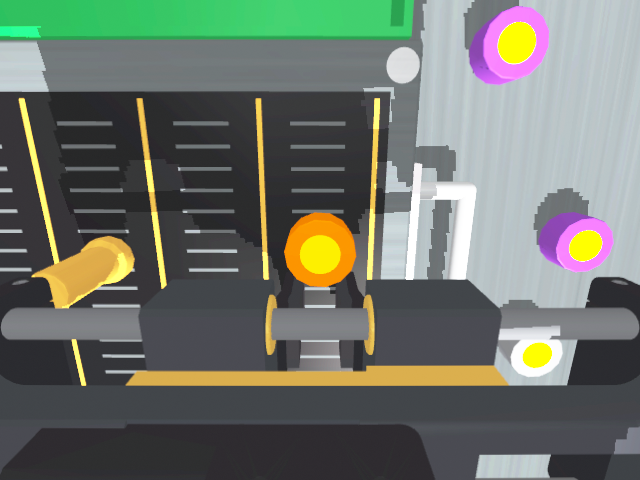

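The cap is nestled centrally against both fingertips (320,250) and the pin is clear. I continue to the edge.

arm_command --pt "0.63 0.03 0 0 0 0 0" --pt "0.63 0.06 0 0 0 0 0" --pt "0.63 0.09 0 0 0 0 0" --pt "0.63 0.12 0 0 0 0 0" --pt "0.63 0.15 0 0 0 0 0" --pt "0.63 0.18 0 0 0 0 0" --pt "0.63 0.21 0 0 0 0 0" --pt "0.63 0.24 0 0 0 0 0" --pt "0.63 0.27 0 0 0 0 0" --pt "0.63 0.3 0 0 0 0 0"

```text
time: 5.5
position: [0.4934, -0.1066, 0.047]
ee_rot: [180.0, -0.0, -92.0]
force: [-0.3, -0.5, 0.5]
gripper_width: 0.016
```

arm_command --pt "0.63 0.03 0 0 0 0 0" --pt "0.63 0.06 0 0 0 0 0" --pt "0.63 0.09 0 0 0 0 0" --pt "0.63 0.12 0 0 0 0 0" --pt "0.63 0.15 0 0 0 0 0" --pt "0.63 0.18 0 0 0 0 0" --pt "0.63 0.18 0 0 0 0 0" --pt "0.63 0.18 0 -0.1 0 0 0" --pt "0.63 0.18 0 -0.2 0 0 0" --pt "0.63 0.18 0 -0.28 0 0 0"

```text
time: 6.5
position: [0.4919, -0.1598, 0.1326]
ee_rot: [-179.9, -0.0, -92.0]
force: [0.8, 0.0, -1.2]
gripper_width: 0.0161
```

```bash
python3 - <<'E'
from bench import arm
import cv2
p,z=arm.capture("wrist"); cv2.imwrite("pics/w3.png",p)
E
```

```text
(no output)
```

View pics/w3.png

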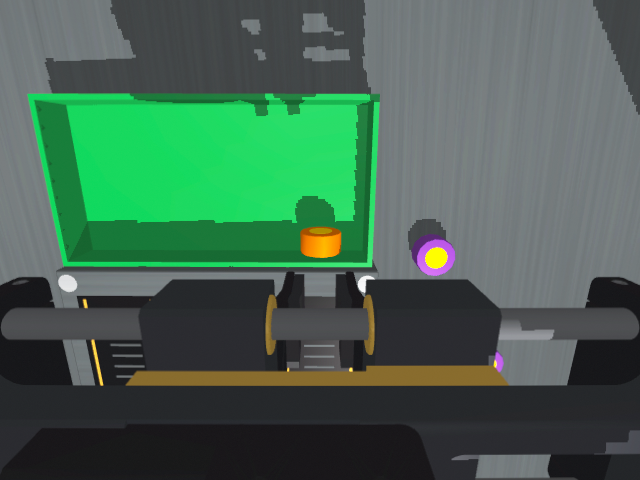

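The first cap has dropped into the green tray (320,242). Back to the mid row.

arm_command --pt "0.63 -0.767 -0.173 0 0 0 0" --pt "0.63 -0.767 -0.173 0 0 0 0" --pt "0.63 -0.767 -0.173 0 0 0 0" --pt "0.63 -0.767 -0.173 0 0 0 0" --pt "0.63 -0.767 -0.173 0 0 0 0" --pt "0.63 -0.767 -0.173 0 0 0 0" --pt "0.63 -0.767 -0.173 0 0 0 0" --pt "0.63 -0.767 -0.173 0 0 0 0"

```text
time: 7.35
position: [0.5509, 0.0676, 0.1307]
ee_rot: [179.9, -0.0, -92.1]
force: [-0.8, -0.4, -0.2]
gripper_width: 0.0157
```

```bash
cat > look.py <<'E'
from bench import arm
from h import *
s=arm.state(); p,z=arm.capture("wrist"); c=wcam(arm.camera_info("wrist"),s)
print(s["position"].round(4),s["ee_rot"].round(2))
for u,a in blobs(p,(25,150,150),(35,255,255),(0,0,640,290),300): print(u,a,onz(c,u,.058).round(4), "tool y off",((onz(c,u,.058)-s["position"])@Ro.from_euler("xyz",s["ee_rot"],degrees=True).as_matrix()).round(4)[:2])
E
python3 look.py
```

```text
[0.5509 0.0676 0.1307] [ 1.7994e+02 -2.0000e-02 -9.2070e+01]
[592.7 104.4] 495 [ 0.3727 -0.024   0.058 ] tool y off [0.098  0.1748]
[320.7 181.2] 1600 [0.5502 0.019  0.058 ] tool y off [ 0.0485 -0.0011]
[151.4 190.1] 1770 [0.6668 0.0208 0.058 ] tool y off [ 0.0425 -0.1176]
[554.5 201. ] 412 [0.3882 0.0384 0.058 ] tool y off [0.035  0.1615]
```

Mid cap is 1 mm off axis and 48 mm ahead. I descend and sweep.

arm_command --pt "0.63 0 -0.003 0.1 0 0 0" --pt "0.63 0 -0.003 0.18 0 0 0" --pt "0.63 0 -0.003 0.23 0 0 0" --pt "0.63 0 -0.003 0.26 0 0 0" --pt "0.63 0 -0.003 0.275 0 0 0" --pt "0.63 0 -0.003 0.278 0 0 0" --pt "0.63 0 -0.003 0.278 0 0 0"

```text
time: 8.1
position: [0.5529, 0.0681, 0.0483]
ee_rot: [-179.9, 0.0, -92.0]
force: [-0.5, 0.4, 0.5]
gripper_width: 0.016
```

arm_command --pt "0.63 0.02 0 0 0 0 0" --pt "0.63 0.04 0 0 0 0 0" --pt "0.63 0.06 0 0 0 0 0" --pt "0.63 0.08 0 0 0 0 0" --pt "0.63 0.1 0 0 0 0 0" --pt "0.63 0.125 0 0 0 0 0" --pt "0.63 0.15 0 0 0 0 0" --pt "0.63 0.18 0 0 0 0 0" --pt "0.63 0.21 0 0 0 0 0" --pt "0.63 0.24 0 0 0 0 0"

```text
time: 9.1
position: [0.5499, -0.0045, 0.0477]
ee_rot: [-180.0, 0.0, -92.0]
force: [-0.7, 0.3, -0.5]
gripper_width: 0.0163
```

```bash
python3 look.py
```

```text
[ 0.5499 -0.0045  0.0477] [-180.      0.    -92.04]
[623.4  15.1] 963 [ 0.4283 -0.1225  0.058 ] tool y off [0.1222 0.1173]
[319.7 253.7] 1215 [ 0.5507 -0.0285  0.058 ] tool y off [ 0.0239 -0.0017]
```

arm_command --pt "0.63 0.03 0 0 0 0 0" --pt "0.63 0.06 0 0 0 0 0" --pt "0.63 0.09 0 0 0 0 0" --pt "0.63 0.12 0 0 0 0 0" --pt "0.63 0.15 0 0 0 0 0" --pt "0.63 0.18 0 0 0 0 0" --pt "0.63 0.21 0 0 0 0 0" --pt "0.63 0.24 0 0 0 0 0" --pt "0.63 0.27 0 0 0 0 0" --pt "0.63 0.3 0 0 0 0 0"

```text
time: 10.15
position: [0.5467, -0.0944, 0.0477]
ee_rot: [180.0, -0.0, -92.0]
force: [0.6, -0.2, 0.3]
gripper_width: 0.0166
```

arm_command --pt "0.63 0.03 0 0 0 0 0" --pt "0.63 0.06 0 0 0 0 0" --pt "0.63 0.09 0 0 0 0 0" --pt "0.63 0.12 0 0 0 0 0" --pt "0.63 0.15 0 0 0 0 0" --pt "0.63 0.18 0 0 0 0 0" --pt "0.63 0.21 0 0 0 0 0" --pt "0.63 0.225 0 0 0 0 0" --pt "0.63 0.225 0 -0.13 0 0 0" --pt "0.63 0.225 0 -0.28 0 0 0"

```text
time: 11.15
position: [0.5427, -0.1614, 0.1306]
ee_rot: [179.7, 0.0, -92.1]
force: [1.3, 0.0, -0.1]
gripper_width: 0.0162
```

```bash
python3 - <<'E'
from bench import arm
import cv2
p,z=arm.capture("wrist"); cv2.imwrite("pics/w4.png",p)
E
```

```text
(no output)
```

View pics/w4.png

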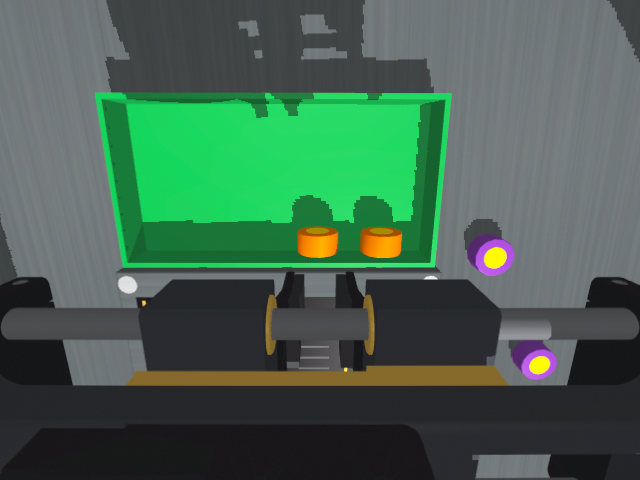

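Two caps are now in the tray, at (317,242) and (381,242). On to the far row; the path passes over the pin at 130 mm.

arm_command --pt "0.63 -0.792 -0.392 0 0 0 0" --pt "0.63 -0.792 -0.392 0 0 0 0" --pt "0.63 -0.792 -0.392 0 0 0 0" --pt "0.63 -0.792 -0.392 0 0 0 0" --pt "0.63 -0.792 -0.392 0 0 0 0" --pt "0.63 -0.792 -0.392 0 0 0 0" --pt "0.63 -0.792 -0.392 0 0 0 0" --pt "0.63 -0.792 -0.392 0 0 0 0"

```text
time: 12.0
position: [0.6696, 0.0717, 0.1311]
ee_rot: [179.9, -0.0, -92.0]
force: [0.2, -0.6, -0.6]
gripper_width: 0.0162
```

```bash
python3 look.py
```

```text
[0.6696 0.0717 0.1311] [ 1.7992e+02 -2.0000e-02 -9.2030e+01]
[605.1  80.9] 422 [ 0.4856 -0.034   0.058 ] tool y off [0.1121 0.1801]
[325.3 179. ] 1568 [0.6656 0.0218 0.058 ] tool y off [0.05   0.0021]
```

Offset is +2 mm along tool y; I correct it, descend and sweep.

arm_command --pt "0.63 0 0.006 0.1 0 0 0" --pt "0.63 0 0.006 0.18 0 0 0" --pt "0.63 0 0.006 0.23 0 0 0" --pt "0.63 0 0.006 0.26 0 0 0" --pt "0.63 0 0.006 0.275 0 0 0" --pt "0.63 0 0.006 0.278 0 0 0" --pt "0.63 0 0.006 0.278 0 0 0"

```text
time: 12.75
position: [0.6691, 0.0723, 0.0491]
ee_rot: [-179.9, 0.0, -92.0]
force: [0.2, 0.3, 1.0]
gripper_width: 0.0161
```

arm_command --pt "0.63 0.02 0 0 0 0 0" --pt "0.63 0.04 0 0 0 0 0" --pt "0.63 0.06 0 0 0 0 0" --pt "0.63 0.08 0 0 0 0 0" --pt "0.63 0.1 0 0 0 0 0" --pt "0.63 0.125 0 0 0 0 0" --pt "0.63 0.15 0 0 0 0 0" --pt "0.63 0.18 0 0 0 0 0" --pt "0.63 0.21 0 0 0 0 0" --pt "0.63 0.24 0 0 0 0 0"

```text
time: 13.75
position: [0.6659, -0.0006, 0.0482]
ee_rot: [180.0, 0.0, -92.0]
force: [-0.2, 0.6, 0.5]
gripper_width: 0.0158
```

```bash
python3 look.py
```

```text
[ 6.659e-01 -6.000e-04  4.820e-02] [180.     0.   -92.04]
[319.7 253.4] 1214 [ 0.6667 -0.0244  0.058 ] tool y off [ 0.0238 -0.0017]
```

arm_command --pt "0.63 0.03 0 0 0 0 0" --pt "0.63 0.06 0 0 0 0 0" --pt "0.63 0.09 0 0 0 0 0" --pt "0.63 0.12 0 0 0 0 0" --pt "0.63 0.15 0 0 0 0 0" --pt "0.63 0.18 0 0 0 0 0" --pt "0.63 0.21 0 0 0 0 0" --pt "0.63 0.24 0 0 0 0 0" --pt "0.63 0.27 0 0 0 0 0" --pt "0.63 0.3 0 0 0 0 0"

```text
time: 14.8
position: [0.6627, -0.0904, 0.0482]
ee_rot: [180.0, -0.0, -92.0]
force: [0.3, -0.2, -0.7]
gripper_width: 0.0159
```

arm_command --pt "0.63 0.03 0 0 0 0 0" --pt "0.63 0.06 0 0 0 0 0" --pt "0.63 0.09 0 0 0 0 0" --pt "0.63 0.12 0 0 0 0 0" --pt "0.63 0.15 0 0 0 0 0" --pt "0.63 0.18 0 0 0 0 0" --pt "0.63 0.21 0 0 0 0 0" --pt "0.63 0.24 0 0 0 0 0" --pt "0.63 0.255 0 0 0 0 0" --pt "0.63 0.255 0 -0.1 0 0 0"

```text
time: 15.8
position: [0.6564, -0.1665, 0.0737]
ee_rot: [179.4, 0.1, -92.2]
force: [-0.3, -0.0, -0.3]
gripper_width: 0.0161
```

arm_command --pt "0.63 0 0 -0.15 0 0 0" --pt "0.63 0 0 -0.3 0 0 0" --pt "0.63 0 0 -0.4 0 0 0" --pt "0.63 0 0 -0.5 0 0 0" --pt "0.63 0 0 -0.5 0 0 0" --pt "0.63 0 0 -0.5 0 0 0" --pt "0.63 0 0 -0.5 0 0 0"

```text
time: 16.5
position: [0.6592, -0.1659, 0.2266]
ee_rot: [179.8, 0.0, -92.0]
force: [-0.6, 0.3, -1.5]
gripper_width: 0.016
```

```bash
python3 - <<'E'
from bench import arm
from h import *
p,z=arm.capture("wrist"); q,_=arm.capture("scene"); t,_=arm.capture("top")
a=cv2.resize(q[190:400,210:450],None,fx=2,fy=2)
cv2.imwrite("pics/f.png",np.hstack([cv2.resize(p[:300],(320,150)).repeat(1,0) if 0 else cv2.resize(p,(320,420)),a]))
print(blobs(t,(5,150,180),(32,255,255),(298,172,445,272),8))
print(blobs(q,(20,90,200),(35,255,255),(262,200,418,340),4), [np.abs(0)])
E
```

```text
[(array([391.6, 192.1]), np.int32(9)), (array([393.3, 234.7]), np.int32(57)), (array([393.1, 253.8]), np.int32(57))]
[(array([274.7, 201. ]), np.int32(22))] [np.int64(0)]
```

View pics/f.png

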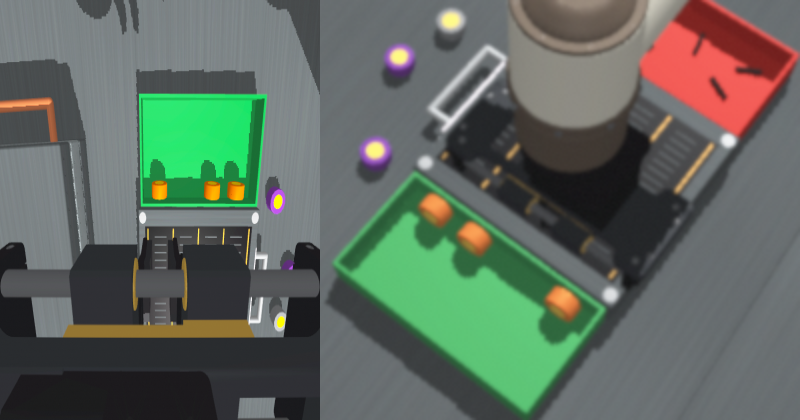

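All three caps are inside the green tray along its plate-side wall, at crop (435,208), (474,238) and (562,302). I retreat to check the pin, the tools and the cap heights.

arm_command --pt "0.63 0.9 0.5 0 0 0 0" --pt "0.63 0.9 0.5 0 0 0 0" --pt "0.63 0.9 0.5 0 0 0 0" --pt "0.63 0.9 0.5 0 0 0 0" --pt "0.63 0.9 0.5 0 0 0 0" --pt "0.63 0.9 0.5 0 0 0 0" --pt "0.63 0.9 0.5 0 0 0 0" --pt "0.63 0.9 0.5 0 0 0 0" --pt "0.63 0.9 0.5 0 0 0 0"

```text
time: 17.55
position: [0.5008, -0.43, 0.2277]
ee_rot: [180.0, 0.0, -92.0]
force: [0.5, 0.7, 0.4]
gripper_width: 0.0159
```

```bash
python3 - <<'E'
from bench import arm
from h import *
import pickle
d=pickle.load(open("d0.pkl","rb")); np.set_printoptions(precision=4,suppress=True)
N={n:arm.capture(n) for n in("top","scene")}; T,S=d["top"][2],d["scene"][2]
bt=sorted(blobs(N["top"][0],(0,130,90),(32,255,255),(386,172,445,272),8),key=lambda b:b[0][1])
bs=sorted(blobs(N["scene"][0],(0,130,90),(32,255,255),(220,275,345,390),8),key=lambda b:-b[0][0])
print(bt,bs)
for a,b in zip(bt,bs): print(tri(T,a[0],S,b[0]))
def xyz(n,box,lo=(0,130,90),hi=(20,255,255)):
    p,z=N[n]; ci=d[n][2]; x0,y0,x1,y1=box; m=cv2.inRange(cv2.cvtColor(p,cv2.COLOR_BGR2HSV),lo,hi)
    P=[]
    for v,u in np.argwhere(m[y0:y1,x0:x1]>0)+[y0,x0]:
        if z[v,u]>0: c,r=ray(ci,(u,v)); P.append(c+r*z[v,u])
    return np.array(P)
for n,bb in (("top",bt),("scene",bs)):
    for b in bb:
        u,v=b[0].astype(int); P=xyz(n,(u-12,v-12,u+12,v+12)); print(n,P.min(0),P.max(0))
for n,(x0,y0,x1,y1) in dict(top=(335,198,362,222),scene=(330,258,358,300)).items():
    D=np.abs(N[n][0][y0:y1,x0:x1].astype(int)-d[n][0][y0:y1,x0:x1]).max(2); print("pin diff",n,D.max(),(D>40).sum())
a=N["top"][0][130:285,155:510]; b=N["scene"][0][190:400,210:450]
cv2.imwrite("pics/g.png",np.vstack([cv2.resize(a,(640,279)),cv2.resize(b,(366,320)) if 0 else np.hstack([cv2.resize(b,(366,320)),np.zeros((320,274,3),np.uint8)])]))
E
```

```text
[(array([393.9, 194.1]), np.int32(90)), (array([393.5, 234.6]), np.int32(96)), (array([393.3, 253.5]), np.int32(92))] [(array([341.6, 277.9]), np.int32(41)), (array([331. , 341.1]), np.int32(208)), (array([286.8, 308.6]), np.int32(194)), (array([267.6, 294.4]), np.int32(184))]
(array([ 0.6238, -0.1228,  0.2038]), np.float64(0.04386542092332917))
(array([ 0.6036, -0.144 , -0.1287]), np.float64(0.07662680879955235))
(array([ 0.5132, -0.1477, -0.0454]), np.float64(0.03035967628956659))
top [ 0.6424 -0.1698 -0.0049] [ 0.6844 -0.146   0.0439]
top [ 0.5275 -0.1664 -0.0022] [ 0.5627 -0.1448  0.0458]
top [ 0.4745 -0.1648 -0.0021] [ 0.5305 -0.1422  0.0429]
scene [ 0.593  -0.0485  0.0406] [ 0.6143 -0.0299  0.0886]
scene [ 0.6415 -0.1726  0.0141] [ 0.6753 -0.1469  0.0415]
scene [ 0.5022 -0.1671  0.0012] [ 0.559  -0.1422  0.0426]
scene [ 0.4725 -0.1641  0.0035] [ 0.5071 -0.1388  0.0416]
pin diff top 11 0
pin diff scene 21 0
```

View pics/g.png

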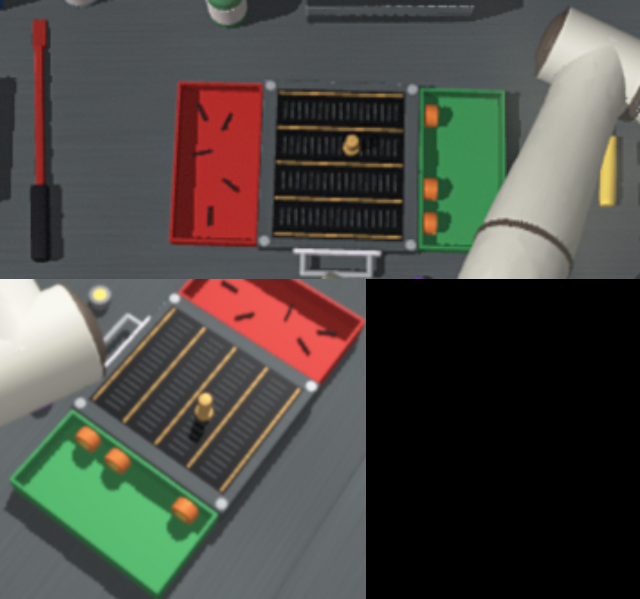

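```bash
python3 -c "
from bench import arm
print(arm.close_job(), arm.state()['time'])"
```

```text
the job is handed in; nothing more can be done
the job is handed in; nothing more can be done
```

I swept all three orange caps over the plate's edge into the green tray, one row at a time, and handed the job in at about 17.6 s of the 64 s. I pushed with the fingertips held about 16 mm apart, without pinching or lifting. Measured wrist force stayed below about 2 N.

**Last checks:**
- **Caps:** The final pictures show all three inside the green tray. They stand on edge against the plate-side wall, with tops at about 40 mm, so their centres are at about 21 mm, below the 36 mm rim. Two of them stayed within 0.2 px between looks, and the third looked settled.
- **Core pin:** Its pixels are unchanged in both cameras, and it stands where it was.
- **Tools:** The pry bar lies where it was. The screwdriver was partly hidden by the arm in the last picture, but nothing went near it lower than 0.2 m.
- **Robot:** It is clear of everything.

**Checks that disagreed:**
- **Cap heights:** The last two-view triangulation gave nonsense because the scene list also picked up the pin and shifted the pairing. I used the depth readings instead; both cameras agreed on the cap tops within about 5 mm.
- **Start positions:** The wrist camera and the fixed cameras differed by 3–5 mm, which I corrected by eye level looks before the sweeps.

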